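Fit the gate blade and hold the valve cover over its bolt holes

TASK

Take the bare-metal gate blade out of its wooden stand, slide it fully home into the slot of the red valve body and let go of it. Then pick up the teal cover plate by its gland box and hold it level, hovering about 15 mm above the valve body's machined face, with the blade's tang inside its window and all four bolt holes centred over the four threaded holes so that bolts could be started straight through. Finish still holding the cover still there, touching neither body nor blade, and leave the other things on the bench where they are.

Things in the scene. Friction and masses are not known exactly. Their poses are not given: they have to be found in the camera images.
- casing: Red gate-valve body fixed to the bench: bright machined top face 100 (x) x 130 (y) mm, 82 mm above the bench. Mid-face vertical slot 10.5 mm wide (x), 73 mm long (y), 2 mm chamfer at its mouth, floor 20 mm above the bench. Four 8 mm threaded holes at x +-36, y +-50 mm. Pipe flanges on its +x and -x sides stay below the face. Origin: centre of the underside at bench height, z up.
- blade: Bare-metal gate blade 8 mm thick (x), standing in the stand: body 70 mm wide (y), 60 mm high; on top a central tang to pinch, 24 mm wide (y), 8 thick, 36 high (96 mm in all). Origin: centre of its lower edge, z up. Half turn = same. About 0.25 kg. When home its lower edge is on the slot floor, shoulders 2 mm below the face, tang 34 mm above it.
- stand: Wooden block 100 (x) x 110 (y) x 36 mm high, fixed to the bench, with a slot 13 mm (x) by 77 mm (y) in its top, 24 mm deep (floor 12 mm above the bench), in which the blade stands loosely. Origin: centre of the underside.
- cover: Teal cover plate 100 (x) x 130 (y) x 8 mm, flat on the bench; at its centre an open gland box to grip, 34 (x) x 50 (y) mm outside, 5 mm walls, rising 35 mm above the plate. Window 24 (x) x 40 (y) mm through box and plate for the blade's tang. Four 15 mm bolt holes at x +-36, y +-50 mm. Origin: centre of the underside, z up. Fits either way round. About 0.45 kg.
- hole0 (a point): Centre of the cover's bolt hole at its -x,-y corner, on the underside of the plate; offset (-36,-50) mm from the cover's origin.
- hole1 (a point): Centre of the cover's bolt hole at its -x,+y corner, on the underside of the plate; offset (-36,+50) mm from the cover's origin.
- hole2 (a point): Centre of the cover's bolt hole at its +x,+y corner, on the underside of the plate; offset (+36,+50) mm from the cover's origin.
- hole3 (a point): Centre of the cover's bolt hole at its +x,-y corner, on the underside of the plate; offset (+36,-50) mm from the cover's origin.
- tap0 (a point): Centre of the threaded hole at the -x,-y corner of the valve body's top face, at face height (82 mm); offset (-36,-50) mm from the casing's origin.
- tap1 (a point): Centre of the threaded hole at the -x,+y corner of the valve body's top face, at face height (82 mm); offset (-36,+50) mm from the casing's origin.
- tap2 (a point): Centre of the threaded hole at the +x,+y corner of the valve body's top face, at face height (82 mm); offset (+36,+50) mm from the casing's origin.
- tap3 (a point): Centre of the threaded hole at the +x,-y corner of the valve body's top face, at face height (82 mm); offset (+36,-50) mm from the casing's origin.
- bolt0: Bystander: bolt standing on its 20 mm head, 40 mm high; origin under the head.
- bolt1: Bystander: second bolt, same as the first.
- wrench: Bystander: wrench 170 mm long lying flat beyond the middle of the bench; origin near its middle, on the underside.
- can: Bystander: can 60 mm across, 100 mm high; origin under its centre.
- ring: Bystander: brass bush 40 mm across, 14 mm high; origin under its centre.
There are look-alikes about, which are no part of the job. What is meant by the blade is not yellow, and is the smaller of those in its own colour.

How it is judged (in metres and radians):
On the way, in this order (a step that is already met when the one before it is completed fails the run):
1. the blade is fully home in the valve body's slot and let go (z of blade in the frame of casing below 0.0235 m and horizontal distance between blade and casing below 0.004 m and angle between blade's own z axis and vertical below 0.06 rad and angle between the y axis of blade and the y axis of casing, either way round below 0.12 rad and contact force between the fingers and blade below 0.1 N), for 0.2 s.
2. the cover plate is lifted clear of the bench (height (world z) of cover above 0.05 m and contact force between the fingers and cover above 1 N), for 0.2 s.
At the end, for the whole second after the job is handed in: Blade home (within 3.5 mm of the slot floor), upright, at rest, released. Cover held still and level (0.06 rad), underside 6 to 26 mm above the face, each bolt hole within 3.5 mm horizontally of a threaded hole (either way round), touching neither valve body nor blade (z of blade in the frame of casing below 0.0235 m and horizontal distance between blade and casing below 0.004 m and angle between each of blade, cover's own z axis and vertical below 0.06 rad and angle between the y axis of blade and the y axis of casing, either way round below 0.12 rad and ((horizontal distance between hole0 and tap0 below 0.0035 m and horizontal distance between hole1 and tap1 below 0.0035 m and horizontal distance between hole2 and tap2 below 0.0035 m and horizontal distance between hole3 and tap3 below 0.0035 m) or (horizontal distance between hole0 and tap2 below 0.0035 m and horizontal distance between hole1 and tap3 below 0.0035 m and horizontal distance between hole2 and tap0 below 0.0035 m and horizontal distance between hole3 and tap1 below 0.0035 m)) and z of cover in the frame of casing between 0.088 and 0.108 m and linear speed of each of cover, blade below 0.01 m/s and angular speed of cover below 0.1 rad/s and contact force between the fingers and cover above 1 N and contact force between cover and casing below 0.2 N and contact force between cover and blade below 0.2 N); the arm keeps its last pose, push and grip.
It fails at once if one of the other things on the bench is moved more than 30 mm (distance of any of bolt0, bolt1, wrench, can, ring from where it was at the start of the episode above 0.03 m).
It also fails if it takes over 72 s, if anything falls off the work surface, if the arm or the gripper's body presses on something with over 40 N, if the wrist force passes 120 N, or if a joint passes its speed limit or range.

ROBOT

A 6-joint arm with a two-finger parallel gripper is mounted at the origin on the work surface. World frame = base frame: x ahead of the robot, y to its left, z up, the work surface at z = 0. Lengths are in mm, angles in degrees, forces in N, time in s.
With the tool pointing down it reaches from about 350 to 850 mm from the base axis. Payload 8.1 kg.
Tool frame: the origin (TCP) lies midway between the tips of the shut fingers; the grasp point (between the pads) lies 19 mm behind it (r.grasp_offset is the distance from the TCP to the grasp point, in mm); z points along the fingers, x is the direction in which the jaws open and shut, and the axes are right-handed (so a half turn about z gives the same grasp; the last joint's range is limited). The gripper opens to 85 mm and grips with 20 to 120 N. Pads are 22 mm wide; open, the fingers measure 114 mm over their backs; the gripper's body (76 mm by 85 mm) begins 54 mm behind the grasp point. The pads swing forward as they close: fully open they stand 13 mm farther back than shut.
Start: joints at [58.419, 7.471, 85.268, -0, 87.261, -4.893], TCP at [269.463, 536.092, 231.292] pointing down, gripper open.
Joint ranges: [-169.43, 169.43], [-51.17, 129.36], [1.28, 143.12], [-76.62, 256.62], [0, 156.53], [-152.29, 152.29]. Speed limits (degrees/s): [136.94, 136.94, 159.86, 180, 180, 180].

INTERFACE

Orientations are given as [roll, pitch, yaw] about the fixed x, y, z axes, in that order (R = Rz(yaw) Ry(pitch) Rx(roll)).
In Python, from bench import r, optics, hand_in gives the robot as it stands.
- The arm moves only by the shell command python3 -m pendant 'ROWS' [FORCE]. ROWS is JSON, a list of rows, each a list of 5 numbers: the opening, from 0 (shut) to 1 (fully open), then the shift along the tool's x, y, z in mm, then the turn about the tool's z in degrees. A call has 1 to 10 rows; each row shifts and turns the commanded pose from where the row before left it, along the tool's axes as they then stand; what a row does not reach is not made up. A row lasts 1/10 s, in which the tool goes at most 50 mm and 8.59 degrees, less where a joint would pass 70% of its speed; a pose out of reach is approached as far as the arm can. A call with a gripper value outside its range is refused whole. The fingers move at their own pace and stop on an object; FORCE is the grip in N (left out, the last holds). Time passes only in rows, so rows that do not move let the fingers close. It gives the time, the measured TCP pose, the force and the opening at its end, in the units of the state.
- r.sense(): the state, without advancing time (a new reading comes with each control period).
- optics.snapshot(name): name is "scene" or "side" or "wrist"; returns (picture, depth): 384x512x3 uint8, blue, green, red; 384x512 float32, mm along the optical axis (not along the pixel's ray), 0 where there is no reading.
- optics.camera_params(name): a dict with "camera_matrix" (3x3 intrinsics, pixels), "k1" (the pictures are not rectified: a ray, as slopes to the right and down, at radius r is drawn at 1 + k1 r^2 times it, then the intrinsics apply), "eye" and "orientation" of the camera in the world. Camera axes: x right, y down, z forward; pixel columns grow to the right and rows downward; lengths in mm; the calibration is good to about 2 mm. A picture is of the moment at which its call begins: read the wrist's pose just before it. camera_params takes no time and is no camera call; for the wrist camera it gives the pose at the moment of the call.
- hand_in(): hands the job in, once; it reports no verdict.
Trained networks look in the newest picture that a camera, given by its name, has taken for a name from the list of things; names that differ only in an ending like _2 or _b are one class to them, and where a whole thing is asked for, a point or a joint stands for the part that bears it (a point fixed in the world has none). Each returns a list of dicts, best first, with "score" (0 to 1); they miss things now and then, are a little off and sometimes report something else, mostly with a low value. They report only what shows in the picture. A call takes as long as a camera call. They do not tell look-alikes from the thing itself.
- optics.search_frame(camera, query): "at" ([x, y, z] in mm, in world coordinates, good to about 4 mm: the middle of the surface that is visible of it).
The state is a dict: "time": time; "joint_pos": joint angles; "qd": joint speeds; "joint_efforts": joint torques, N m; "tool_pos": TCP position; "tcp_rot": TCP orientation; "ft_force": force on the tool from outside, world axes, zero at the start; "wrist_torque": the same for the moment, N m; "finger_gap": finger opening in mm.
Only numpy, scipy, OpenCV 4.12 (cv2) and the standard library are available. Lean on these libraries where they do the work, as an engineer would, in place of code of your own. Each camera call takes 0.05 s, during which the arm holds its last target. There are 200 camera calls.

## Working session

There is one attempt and no reset: what is moved stays moved. The work goes in short steps, Python scripts to look and compute and a shell command to move; the robot and the scene stay as the last step left them, time stands still between calls to the robot, and variables do not carry over. Pictures are saved under pics/ and viewed, about 8 in all and at most 12, crops included, and the job is handed in when it is done.

```bash
ls; mkdir -p pics; cat > h.py <<'E'
import numpy as np, cv2
from scipy.spatial.transform import Rotation as R
from bench import r, optics
def cloud(name):
    p=optics.camera_params(name); im,d=optics.snapshot(name)
    K=np.array(p["camera_matrix"]);k=p["k1"]
    v,u=np.mgrid[0:384,0:512].astype(np.float64)
    pts=cv2.undistortPoints(np.stack([u.ravel(),v.ravel()],1)[:,None],K,np.array([k,0,0,0,0.]))[:,0]
    c=np.c_[pts,np.ones(len(pts))]*d.reshape(-1,1)
    o=np.array(p["orientation"])
    M=o if o.shape==(3,3) else R.from_euler('xyz',o,degrees=True).as_matrix()
    w=(c@M.T+np.array(p["eye"])).reshape(384,512,3); w[d==0]=np.nan
    return im,d,w
E
python3 - <<'E'
from h import *
s=r.sense();print(s); print(r.grasp_offset)
ims=[]
for n in["scene","side"]:
    im,d,w=cloud(n);np.savez(f"{n}.npz",im=im,w=w);ims.append(im)
    print(n,optics.camera_params(n))
    for q in["casing","blade","stand","cover","bolt0","wrench","can","ring"]:
        print(q,[(np.round(x["at"]).tolist(),round(x["score"],2)) for x in optics.search_frame(n,q)])
cv2.imwrite("pics/a.png",cv2.resize(ims[0],(800,600)))
cv2.imwrite("pics/b.png",cv2.resize(ims[1],(800,600)))
E
```

```text
pics
{'time': 0.0, 'joint_pos': array([ 5.84176679e+01,  7.51541597e+00,  8.53313987e+01, -3.08052868e-04,
        8.72614728e+01, -4.89333290e+00]), 'qd': array([ 0.0890195 , -0.05536456, -0.02099823,  0.0482398 , -0.0283309 ,
        0.02589624]), 'joint_efforts': array([-1.35203089e-03, -5.69409227e+01, -5.00545013e+01, -2.78984669e-05,
        1.49371993e-02,  6.46960373e-06]), 'tool_pos': array([269.17545912, 535.59874781, 230.22091534]), 'tcp_rot': array([-1.79991070e+02,  1.07918966e-01,  6.33110242e+01]), 'ft_force': array([-0.02126838, -0.13779403,  0.11396932]), 'wrist_torque': array([ 0.03830527,  0.00866793, -0.02283783]), 'finger_gap': 85.56469880302451}
18.700000000000003
scene {'camera_matrix': array([[449.19842405,   0.        , 263.930135  ],
       [  0.        , 449.19842405, 191.50861977],
       [  0.        ,   0.        ,   1.        ]]), 'k1': -0.15221134938310096, 'eye': array([1017.45787825,  651.43653967,  782.58649509]), 'orientation': array([-132.42141156,   -0.29325696,  141.62709013])}
casing [([503.0, -228.0, 71.0], 0.66)]
blade [([530.0, 295.0, 64.0],
[... 540 characters left out ...]
        ,   0.        ,   1.        ]]), 'k1': -0.038519359300266696, 'eye': array([ -49.15354718, -534.39621499,  741.89424345]), 'orientation': array([-127.46162189,    0.34161435,  -45.4036157 ])}
casing [([469.0, -276.0, 80.0], 0.76), ([513.0, -1.0, 9.0], 0.51)]
blade [([528.0, 285.0, 64.0], 0.89), ([471.0, 426.0, 64.0], 0.75), ([662.0, 140.0, 63.0], 0.49)]
stand [([500.0, 258.0, 36.0], 0.94)]
cover [([511.0, -1.0, 8.0], 0.76), ([679.0, -131.0, 8.0], 0.46)]
bolt0 [([678.0, -129.0, 10.0], 0.62), ([381.0, 143.0, 6.0], 0.47), ([528.0, 288.0, 64.0], 0.39)]
wrench [([688.0, -12.0, 6.0], 0.73)]
can [([658.0, 143.0, 62.0], 0.73), ([512.0, -2.0, 12.0], 0.69)]
ring [([375.0, -161.0, 16.0], 0.57)]
```

View pics/a.png

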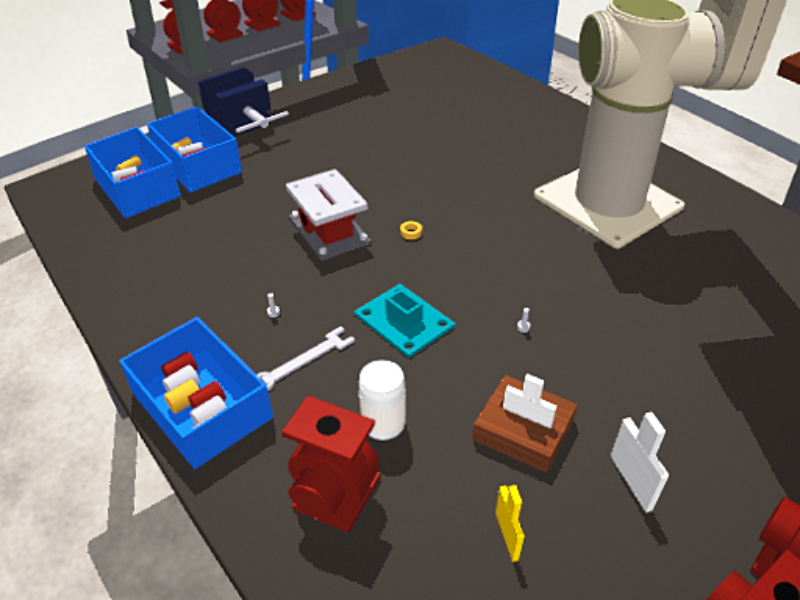

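View pics/b.png

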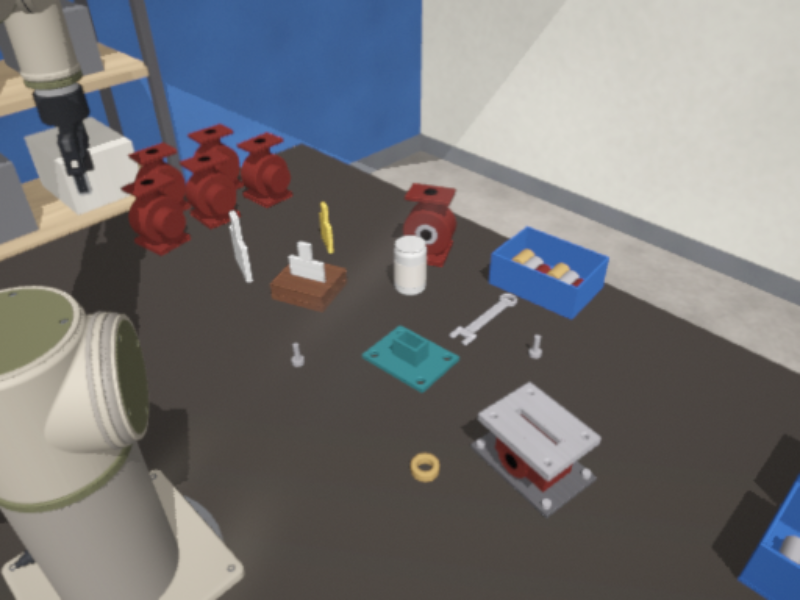

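Picture 1 (scene): possible blades are the white one in the stand at (530,395), a larger white one at (642,460) and a yellow one at (510,520). The one in the stand is the smaller bare-metal blade, so I choose that. The real valve body is at (325,200), the cover at (405,318). Picture 2 (side) agrees: blade (305,265), cover (410,355), body (540,430).

```bash
cat > m.py <<'E'
from h import *
def rect(P):
    (c,s,a)=cv2.minAreaRect(P[:,:2].astype(np.float32)); 
    if s[0]>s[1]: s=s[::-1];a+=90
    # a+? : direction of short side = a deg
    a=(a+90)%180-90
    return np.round(c,1),np.round(s,1),round(a,1),len(P)
def sel(w,c,rad,z0,z1):
    P=w.reshape(-1,3); m=(np.hypot(P[:,0]-c[0],P[:,1]-c[1])<rad)&(P[:,2]>z0)&(P[:,2]<z1)
    return P[m]
def clean(P,k=8):
    from scipy.spatial import cKDTree
    d=cKDTree(P[:,:2]).query(P[:,:2],6)[0][:,-1]; return P[d<k]
E
python3 - <<'E'
from m import *
for n in["scene","side"]:
    z=np.load(n+".npz");w=z["w"]
    for nm,c,rad,a,b in[("face",(490,-250),110,76,90),("plate",(520,12),95,4,14),("box",(520,12),60,38,50),("stand",(528,290),85,32,40),("blade body",(528,290),60,45,80),("tang",(528,290),60,78,115),("tangtop",(528,290),60,103,115)]:
        P=clean(sel(w,c,rad,a,b)) 
        print(n,nm,rect(P) if len(P)>5 else len(P),np.round(np.median(P,0),1), np.round(P[:,2].max() if len(P) else 0,1))
im=np.load("scene.npz")["im"][220:350,290:440]
cv2.imwrite("pics/c.png",cv2.resize(im,None,fx=4,fy=4,interpolation=cv2.INTER_CUBIC))
E
```

```text
scene face (array([ 488.9, -258.6]), array([103.5, 135.7]), -7.6, 1023) [ 492.5 -250.3   84. ] 88.5
scene plate (array([512.4,  14.5]), array([137.9, 143.2]), -84.6, 1124) [543.1  35.5   9.6] 13.9
scene box (array([527.4,  13.9]), array([37. , 53.3]), 4.7, 167) [528.   17.   43.6] 47.6
scene stand (array([529.6, 287.3]), array([103. , 110.6]), 21.4, 1448) [544.4 299.1  37.5] 40.0
scene blade body (array([529.5, 289.2]), array([11.7, 69.6]), 22.7, 374) [531.9 292.   64.3] 80.0
scene tang (array([529.8, 289.9]), array([11.2, 24.8]), 21.6, 161) [532.  291.4  98.1] 111.3
scene tangtop (array([529.8, 289.7]), array([10.5, 23.9]), 19.8, 58) [530.4 291.2 107.9] 111.3
side face (array([ 488.1, -258.7]), array([103.4, 131.9]), -8.2, 2214) [ 484.2 -263.8   80.2] 84.5
side plate (array([526. ,  15.3]), array([103.9, 133.1]), 4.7, 882) [510.5  -6.8   6.5] 14.0
side box (array([525.7,  15.7]), array([35.8, 51.9]), 6.5, 115) [524.   15.   41.2] 44.2
side stand (array([529.6, 287.3]), array([102.8, 109.8]), 20.9, 502) [514.4 272.1  34.3] 39.9
side blade body (array([528.1, 289.4]), array([12.3, 72.7]), 20.4, 199) [527.3 286.5  61.7] 79.9
side tang (array([528.4, 288.5]), array([11.2, 25.2]), 28.2, 80) [527.5 287.4  95.4] 108.4
side tangtop (array([528.8, 288. ]), array([ 9. , 21.4]), 17.9, 20) [528.4 287.4 106.2] 108.4
```

View pics/c.png

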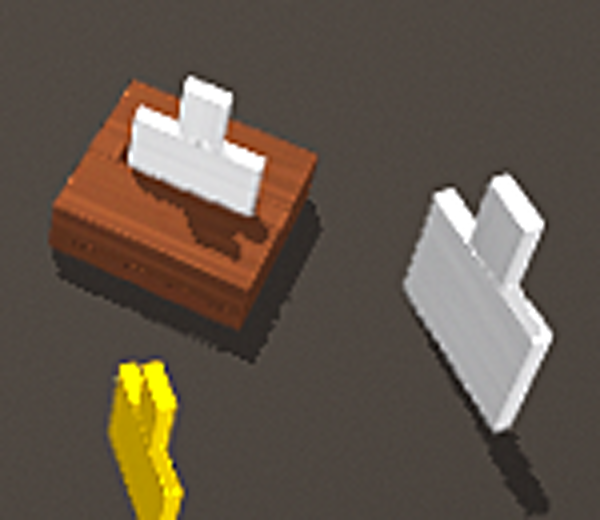

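Picture 3 (crop): the white blade in the stand (195,145) is clearly smaller than the white one at (480,300), and the third is yellow. I confirm the stand blade: centre about (529,289), yaw 21°, top at 108, as it must be.

```bash
python3 -m pendant '[[1,0,0,0,8.4],[1,0,0,0,8.4],[1,0,0,0,8.4],[1,0,0,0,8.4],[1,0,0,0,8.4],[1,19,40,0,0],[1,19,40,0,0],[1,19,40,0,0],[1,19,40,0,0]]'; python3 -m pendant '[[1,19,40,0,0],[1,19,40,0,0],[1,19,40,0,0],[1,19,45,0,0],[1,0,0,0,0],[1,0,0,0,0]]'
cat > go.py <<'E'
from m import *
def need(x,y,z,yaw):
    s=r.sense(); Rm=R.from_euler('xyz',s["tcp_rot"],degrees=True)
    d=Rm.inv().apply(np.array([x,y,z])-s["tool_pos"])
    t=(s["tcp_rot"][2]-yaw+90)%180-90
    # shift in tool axes after turning by t
    d2=R.from_euler('z',t,degrees=True).inv().apply(d)
    print("t",round(s["time"],2),"pos",np.round(s["tool_pos"],1),"rot",np.round(s["tcp_rot"],2),"F",np.round(s["ft_force"],1),"gap",round(s["finger_gap"],1)); print("shift now",np.round(d,1),"turn",round(t,2),"shift after turn",np.round(d2,1))
E
python3 - <<'E'
from go import *
need(529,289,80,21.3)
im,d,w=cloud("wrist");np.savez("w1.npz",im=im,w=w)
print(optics.camera_params("wrist"))
for nm,a,b in[("stand",32,40),("blade body",60,80),("tang",84,115),("tangtop",104,113)]:
    P=sel(w,(529,289),85,a,b)
    if len(P)>8: P=clean(P); print(nm,rect(P),np.round(np.median(P,0),1))
cv2.imwrite("pics/d.png",im)
E
```

```text
time: 1.8
tool_pos: [399.3, 413.5, 231.4]
tcp_rot: [-180.0, -0.0, 21.3]
ft_force: [0.2, 0.3, -0.3]
finger_gap: 85.6
time: 2.4
tool_pos: [529.8, 287.6, 231.1]
tcp_rot: [-180.0, 0.0, 21.2]
ft_force: [0.0, 1.2, -0.0]
finger_gap: 85.6
t 2.4 pos [529.8 287.6 231.1] rot [-1.7998e+02  2.0000e-02  2.1160e+01] F [ 0.   1.2 -0. ] gap 85.6
shift now [-1.000e-01 -1.600e+00  1.511e+02] turn -0.14 shift after turn [-1.000e-01 -1.600e+00  1.511e+02]
{'camera_matrix': array([[299.58058817,   0.        , 257.07680052],
       [  0.        , 299.58058817, 188.673078  ],
       [  0.        ,   0.        ,   1.        ]]), 'k1': -0.03448131025353258, 'eye': array([502.42649295, 354.99818322, 373.89087436]), 'orientation': array([1.63558418e+02, 7.10360581e-02, 2.12393484e+01])}
stand (array([529.6, 288.4]), array([ 99.9, 110.3]), 21.6, 7378) [528.2 292.3  36. ]
blade body (array([529.3, 289.9]), array([ 7.3, 70.1]), 21.3, 281) [522.6 307.3  72. ]
tang (array([529.6, 290.2]), array([ 7.8, 24.2]), 21.5, 270) [528.9 292.3 107.8]
tangtop (array([529.6, 290.1]), array([ 7.4, 24.2]), 21.1, 233) [529.4 290.8 108. ]
```

View pics/d.png

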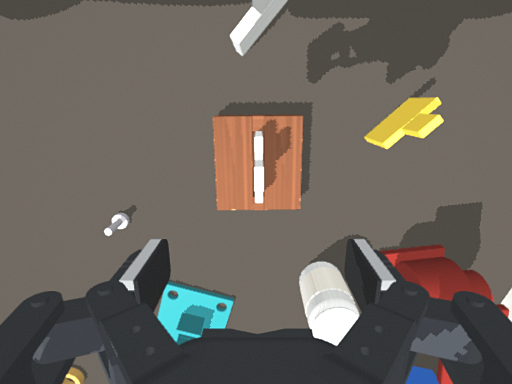

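Picture 4 (wrist): the blade is upright in the stand at (258,165); measured centre (529.5,290.0), yaw 21.3°, top 108. The sizes match (7.4–7.8 x 24.2 for an 8 x 24 tang). Next I descend and grip.

```bash
python3 -m pendant '[[1,0.6,-2.3,30,-0.1],[1,0,0,40,0],[1,0,0,40,0],[1,0,0,25,0],[1,0,0,16,0],[1,0,0,0,0],[1,0,0,0,0],[1,0,0,0,0]]' && python3 -m pendant '[[0,0,0,0,0],[0,0,0,0,0],[0,0,0,0,0],[0,0,0,0,0],[0,0,0,0,0],[0,0,0,0,0],[0,0,0,0,0],[0,0,0,0,0]]' 50; python3 - <<'E'
from go import *
need(529.5,290,80,21.3)
E
```

```text
time: 3.25
tool_pos: [530.3, 291.9, 82.7]
tcp_rot: [-180.0, -0.2, 21.4]
ft_force: [-0.1, 1.0, 0.3]
finger_gap: 85.8
time: 4.05
tool_pos: [529.1, 290.9, 80.4]
tcp_rot: [180.0, -0.0, 21.4]
ft_force: [0.3, 0.5, 0.9]
finger_gap: 6.9
t 4.05 pos [529.1 290.9  80.4] rot [ 1.800e+02 -2.000e-02  2.141e+01] F [0.3 0.5 0.9] gap 6.9
shift now [0.1 1.  0.4] turn 0.11 shift after turn [0.1 1.  0.4]
```

```bash
python3 -m pendant '[[0,0,0,-20,0],[0,0,0,-30,0],[0,0,0,-35,7.3],[0,0,0,-35,7.3],[0,0,0,0,7.3],[0,0,0,0,7.3],[0,2,20,0,0],[0,3,40,0,0],[0,3,40,0,0]]' && python3 -m pendant '[[0,3,40,0,0],[0,3,40,0,0],[0,3,40,0,0],[0,3,40,0,0],[0,3,40,0,0],[0,3,40,0,0],[0,3,40,0,0],[0,3,40,0,0],[0,3,20,0,0],[0,0,0,0,0]]' && python3 -m pendant '[[0,0,0,0,0],[0,0,0,0,0]]'
python3 - <<'E'
from go import *
need(488.5,-258.7,200,-7.9)
im,d,w=cloud("wrist");np.savez("w2.npz",im=im,w=w)
P=clean(sel(w,(488.5,-258.7),110,79,85)); print("face",rect(P),np.round(np.median(P,0),1))
s=r.sense()["tool_pos"]
# held blade
P=sel(w,s[:2],50,100,320)
for a in(105,115,125,140,155,170): 
    Q=P[(P[:,2]>a)&(P[:,2]<a+12)]
    if len(Q)>8: print(a,rect(Q),np.round(Q.min(0),1),np.round(np.median(Q,0),1))
cv2.imwrite("pics/e.png",im)
E
```

```text
time: 4.95
tool_pos: [522.5, 190.0, 199.5]
tcp_rot: [180.0, 0.1, -7.7]
ft_force: [0.2, -0.3, -1.8]
finger_gap: 6.8
time: 5.95
tool_pos: [503.2, -152.4, 199.7]
tcp_rot: [180.0, 0.1, -8.0]
ft_force: [-1.1, -0.3, -1.9]
finger_gap: 6.9
time: 6.15
tool_pos: [503.8, -148.8, 199.9]
tcp_rot: [-180.0, 0.0, -7.7]
ft_force: [-0.2, -0.3, -1.6]
finger_gap: 7.3
t 6.15 pos [ 503.8 -148.8  199.9] rot [-1.7997e+02  4.0000e-02 -7.7500e+00] F [-0.2 -0.3 -1.6] gap 7.3
shift now [-3.00e-01  1.11e+02 -1.00e-01] turn 0.15 shift after turn [-1.00e-01  1.11e+02 -1.00e-01]
face (array([ 489.4, -254.5]), array([ 99.4, 119.5]), -8.3, 1822) [ 483.2 -221.6   82. ]
125 (array([ 508.3, -115.7]), array([0.3, 7. ]), 84.3, 12) [ 504.8 -116.2  132.8] [ 508.  -115.6  133.5]
140 (array([ 507.9, -115.6]), array([0.9, 7.5]), 84.6, 42) [ 504.2 -116.4  140. ] [ 508.3 -115.6  145.3]
155 (array([ 508.3, -115.8]), array([1. , 7.6]), 77.8, 47) [ 504.5 -117.1  155.1] [ 508.3 -115.6  161.4]
170 (array([ 507.9, -115.7]), array([0.8, 7.6]), 85.1, 56) [ 504.1 -116.4  170.5] [ 508.2 -115.6  176.1]
```

View pics/e.png

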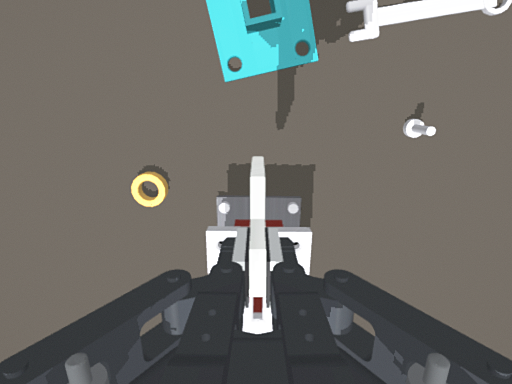

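Picture 5 (wrist): the blade is held straight, (258,245). It hides the slot of the body at (260,270). I move past the body to see it unobstructed.

```bash
python3 -m pendant '[[0,0,20,0,0],[0,0,40,0,0],[0,0,40,0,0],[0,0,40,0,0],[0,0,40,0,0],[0,0,15,0,0],[0,0,0,0,0],[0,0,0,0,0]]'
cat > face.py <<'E'
from go import *
def face(w,im,c=(488.5,-259),yaw=-7.9,z=82,hx=50,hy=65,tol=3):
    # rectified top view of the face, own axes, 0.5 mm grid, from the colour picture through depth
    P=w.reshape(-1,3); a=np.radians(yaw); Rm=np.array([[np.cos(a),-np.sin(a)],[np.sin(a),np.cos(a)]])
    L=(P[:,:2]-c)@Rm; m=(abs(P[:,2]-z)<tol)&(abs(L[:,0])<hx+8)&(abs(L[:,1])<hy+8)
    return L[m],Rm
E
python3 - <<'E'
from face import *
need(488.5,-258.7,200,-7.9)
im,d,w=cloud("wrist");np.savez("w3.npz",im=im,w=w)
P=clean(sel(w,(488.5,-258.7),110,79,85)); print("face",rect(P),np.round(np.median(P,0),1))
L,Rm=face(w,im); print("x",np.percentile(L[:,0],[.5,99.5]),"y",np.percentile(L[:,1],[.5,99.5]))
M=L[abs(L[:,1])<36]; M=M[abs(M[:,0])<15]; print("slot x",M[M[:,0]<0][:,0].max(),M[M[:,0]>0][:,0].min())
cv2.imwrite("pics/f.png",im)
E
```

```text
time: 7.0
tool_pos: [477.9, -341.8, 200.0]
tcp_rot: [-179.9, 0.0, -7.8]
ft_force: [-0.4, 0.4, -1.1]
finger_gap: 7.0
t 7.0 pos [ 477.9 -341.8  200. ] rot [-1.7995e+02  2.0000e-02 -7.7600e+00] F [-0.4  0.4 -1.1] gap 7.0
shift now [ -0.7 -83.8   0.1] turn 0.14 shift after turn [ -0.9 -83.8   0.1]
face (array([ 488.2, -260.3]), array([100.8, 130.4]), -8.8, 18206) [ 489.8 -253.5   82.1]
x [-49.2235711   49.81935956] y [-65.56745697  62.79858181]
slot x -0.15270000925100904 0.6486509937024584
```

View pics/f.png

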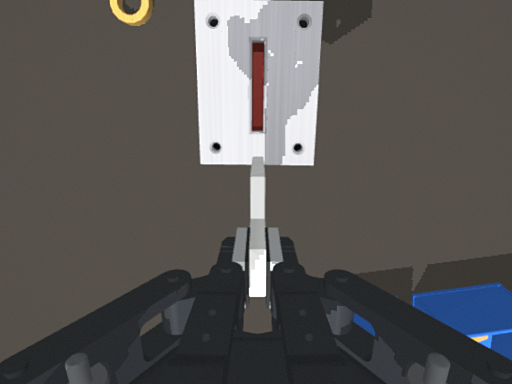

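Picture 6 (wrist): the machined face is unobstructed, threaded holes at (213,21), (304,21), (216,147), (298,147), slot around (258,85), blade held at (258,225).

```bash
cat >> face.py <<'E'
def rays(uv,z,p):
    K=np.array(p["camera_matrix"]); q=cv2.undistortPoints(np.array(uv,float)[:,None],K,np.array([p["k1"],0,0,0,0.]))[:,0]
    D=np.c_[q,np.ones(len(q))]@R.from_euler('xyz',p["orientation"],degrees=True).as_matrix().T
    e=np.array(p["eye"]); return e+D*((z-e[2])/D[:,2])[:,None]
E
python3 - <<'E'
from face import *
p=optics.camera_params("wrist"); z=np.load("w3.npz");im=z["im"];w=z["w"]
hsv=cv2.cvtColor(im,cv2.COLOR_BGR2HSV); g=hsv[...,2]
def cen(m,u,v,h=10):
    s=m[v-h if v>h else 0:v+h+1,u-h:u+h+1]; yy,xx=np.nonzero(s); return [xx.mean()+u-h,yy.mean()+max(v-h,0)],len(xx)
hs=[cen(g<100,u,v) for u,v in((213,21),(304,21),(216,147),(298,147))];print(hs)
H=rays([h[0] for h in hs],82,p);print(np.round(H,1))
print("centre",H.mean(0), [np.linalg.norm(H[i]-H[j]).round(1) for i,j in((0,1),(2,3),(0,2),(1,3))])
d=(H[1]+H[3]-H[0]-H[2]); print("yaw x",np.degrees(np.arctan2(d[1],d[0])))
d=(H[0]+H[1]-H[2]-H[3]); print("yaw y",np.degrees(np.arctan2(-d[0],d[1])))
red=((hsv[...,1]>120)&(g>40)).astype(np.uint8); red[:, :235]=0;red[:,280:]=0;red[150:]=0
yy,xx=np.nonzero(red); print("slot px",xx.min(),xx.max(),yy.min(),yy.max())
S=rays([[xx.mean(),yy.mean()]],82,p); print("red mean",S)
# blade +y end edge in the same frame
s=r.sense()["tool_pos"]; P=sel(w,s[:2],60,130,190)
P=P[P[:,1]>np.percentile(P[:,1],20)]
for a in range(130,190,10):
    Q=P[(P[:,2]>a)&(P[:,2]<a+10)]
    if len(Q)>5: print(a,np.round(np.median(Q,0),1),len(Q),Q[:,2].min().round(1), np.round(Q[:,0].min(),1),np.round(Q[:,0].max(),1))
E
```

```text
[([np.float64(213.25925925925927), np.float64(22.24074074074074)], 54), ([np.float64(302.91803278688525), np.float64(23.081967213114755)], 61), ([np.float64(216.0), np.float64(146.0)], 41), ([np.float64(297.25), np.float64(147.02272727272728)], 44)]
[[ 460.7 -207.    82. ]
 [ 530.7 -217.1   82. ]
 [ 446.3 -303.8   82. ]
 [ 516.4 -314.2   82. ]]
centre [ 488.52410708 -260.52912598   82.        ] [np.float64(70.7), np.float64(70.9), np.float64(97.9), np.float64(98.2)]
yaw x -8.34117792501531
yaw y -8.428553998687034
slot px 252 263 43 129
red mean [[ 489.032592  -258.3728849   82.       ]]
130 [ 481.7 -308.5  135.8] 18 132.8 478.9 484.5
140 [ 481.4 -308.5  144.9] 30 140.7 478.3 485.0
150 [ 481.4 -308.5  155.6] 30 151.2 478.5 484.9
160 [ 481.2 -308.5  164.7] 32 160.9 478.1 484.8
170 [ 481.8 -308.5  174.6] 39 170.2 478.3 485.2
180 [ 481.3 -308.5  185. ] 59 180.3 478.4 485.6
```

Casing centre is (488.6,-259.9), yaw about -8.3°. Held-blade centre is about (477.0,-343.2). That leaves tool x 0.2, y -84, turn 0.5.

```bash
python3 -m pendant '[[0,0.2,-24,0,0.5],[0,0,-40,0,0],[0,0,-20,0,0],[0,0,0,10,0],[0,0,0,15,0],[0,0,0,15,0],[0,0,0,5,0],[0,0,0,0,0],[0,0,0,0,0],[0,0,0,0,0]]' && python3 -m pendant '[[0,0,0,3,0],[0,0,0,3,0],[0,0,0,3,0],[0,0,0,3,0],[0,0,0,0,0],[0,0,0,0,0]]'; python3 - <<'E'
from face import *
need(489.3,-258.5,88,-8.2)
im,d,w=cloud("side");np.savez("s2.npz",im=im,w=w)
im2,_,_=cloud("wrist")
cv2.imwrite("pics/g.png",np.hstack([cv2.resize(im[215:345,280:400],(480,520)),cv2.resize(im2[130:290,220:300],(260,520))]))
E
```

```text
time: 8.05
tool_pos: [490.0, -260.5, 156.0]
tcp_rot: [180.0, -0.1, -8.3]
ft_force: [0.5, 0.1, -1.7]
finger_gap: 7.4
time: 8.65
tool_pos: [489.5, -259.7, 143.1]
tcp_rot: [-180.0, 0.0, -8.3]
ft_force: [-0.1, 0.9, -1.7]
finger_gap: 7.2
t 8.65 pos [ 489.5 -259.7  143.1] rot [-1.7999e+02  2.0000e-02 -8.2900e+00] F [-0.1  0.9 -1.7] gap 7.2
shift now [-0.4 -1.2 55.1] turn -0.09 shift after turn [-0.4 -1.2 55.1]
```

View pics/g.png

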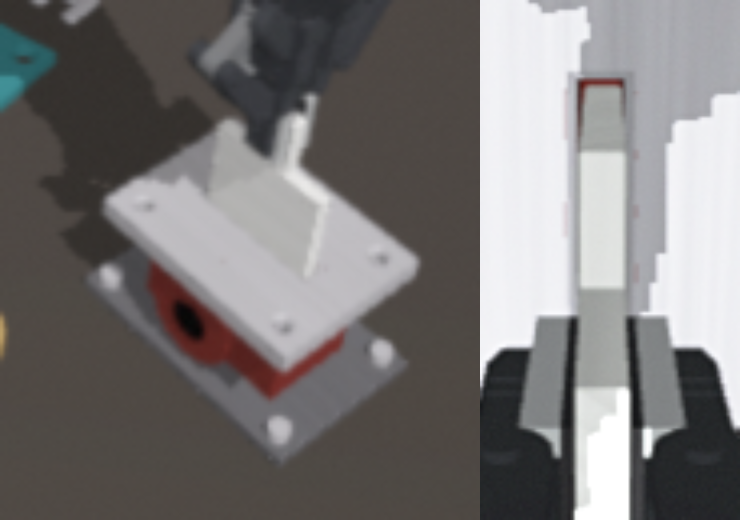

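Picture 7: the lower edge is about 7 mm inside the slot, centred in x (red slot visible at (603,85)), with no contact force. I continue down.

```bash
python3 -m pendant '[[0,0,0,8,0],[0,0,0,8,0],[0,0,0,8,0],[0,0,0,8,0],[0,0,0,8,0],[0,0,0,6,0],[0,0,0,0,0],[0,0,0,0,0]]' && python3 -m pendant '[[0,0,0,2,0],[0,0,0,2,0],[0,0,0,2,0],[0,0,0,1.5,0],[0,0,0,0,0],[0,0,0,0,0]]'; python3 - <<'E'
from face import *
need(489.3,-258.5,88,-8.2)
im,d,w=cloud("side");P=sel(w,(489,-259),30,84,125);print(len(P),np.sort(P[:,2])[-30:].round(1))
E
```

```text
time: 9.55
tool_pos: [489.6, -259.8, 97.2]
tcp_rot: [-180.0, 0.0, -8.3]
ft_force: [0.9, -0.0, -1.5]
finger_gap: 7.2
time: 10.15
tool_pos: [489.6, -259.8, 89.8]
tcp_rot: [-180.0, 0.0, -8.3]
ft_force: [0.1, 0.3, -1.7]
finger_gap: 6.9
t 10.15 pos [ 489.6 -259.8   89.8] rot [-180.      0.     -8.29] F [ 0.1  0.3 -1.7] gap 6.9
shift now [-0.5 -1.3  1.8] turn -0.09 shift after turn [-0.5 -1.3  1.8]
163 [116.7 116.9 117.7 118.1 118.3 118.8 119.  119.1 119.2 119.5 120.1 120.1
 120.1 120.3 120.9 121.6 121.8 121.8 122.  122.  122.5 122.5 122.6 123.9
 123.9 124.4 124.5 124.6 124.7 124.8]
```

Still free; I lower in small steps until it touches.

```bash
python3 -m pendant '[[0,0,0,0.5,0],[0,0,0,0.5,0],[0,0,0,0,0],[0,0,0,0,0]]' && python3 -m pendant '[[0,0,0,0.5,0],[0,0,0,0,0],[0,0,0,0,0]]'&& python3 -m pendant '[[0,0,0,0.5,0],[0,0,0,0,0],[0,0,0,0,0]]'
```

```text
time: 10.6
tool_pos: [489.6, -259.8, 88.8]
tcp_rot: [180.0, 0.0, -8.3]
ft_force: [0.2, -0.0, -2.4]
finger_gap: 7.3
time: 10.9
tool_pos: [489.7, -259.9, 88.4]
tcp_rot: [180.0, -0.0, -8.3]
ft_force: [-0.0, 0.2, -2.0]
finger_gap: 7.3
time: 11.2
tool_pos: [489.9, -260.0, 88.4]
tcp_rot: [180.0, -0.0, -8.3]
ft_force: [-1.8, 1.7, 6.1]
finger_gap: 7.5
```

Floor contact felt (+8 N) at TCP 88.4, which is the expected home height. I release and retreat upward, then look.

```bash
python3 -m pendant '[[1,0,0,0,0],[1,0,0,0,0],[1,0,0,0,0],[1,0,0,0,0],[1,0,0,0,0],[1,0,0,0,0],[1,0,0,0,0],[1,0,0,0,0]]' && python3 -m pendant '[[1,0,0,-20,0],[1,0,0,-40,0],[1,0,0,-40,0],[1,0,0,-20,0],[1,0,30,0,0],[1,0,20,0,0],[1,0,0,0,0],[1,0,0,0,0]]'; python3 - <<'E'
from face import *
need(526,15,200,5.3)
im,d,w=cloud("wrist");p=optics.camera_params("wrist");np.savez("w4.npz",im=im,w=w)
import pickle;pickle.dump(p,open("p4.pkl","wb"))
for nm,a,b in[("tang",90,120),("tangtop",113,119)]:
    P=sel(w,(489,-259),40,a,b)
    if len(P)>8: print(nm,rect(clean(P)),np.round(np.median(P,0),1))
P=sel(w,(489,-259),100,79,85);print("face",rect(clean(P)),np.round(np.median(P,0),1))
cv2.imwrite("pics/h.png",im)
E
```

```text
time: 12.0
tool_pos: [489.6, -259.8, 87.8]
tcp_rot: [180.0, 0.0, -8.3]
ft_force: [0.2, -0.6, 0.1]
finger_gap: 85.3
time: 12.8
tool_pos: [482.2, -309.2, 207.5]
tcp_rot: [-180.0, 0.0, -8.3]
ft_force: [-0.5, 0.1, -0.2]
finger_gap: 85.3
t 12.8 pos [ 482.2 -309.2  207.5] rot [-1.7996e+02  3.0000e-02 -8.3500e+00] F [-0.5  0.1 -0.2] gap 85.3
shift now [  -3.7 -327.1    7.7] turn -13.65 shift after turn [  73.6 -318.8    7.7]
tang (array([ 489.7, -261.2]), array([ 7.1, 23.7]), -8.3, 326) [ 489.8 -260.7  116. ]
tangtop (array([ 489.8, -261.2]), array([ 7.1, 23.7]), -8.5, 313) [ 489.8 -261.2  116.1]
face (array([ 488.7, -260.5]), array([100.3, 130.3]), -8.1, 16081) [ 489.6 -253.3   82. ]
```

View pics/h.png

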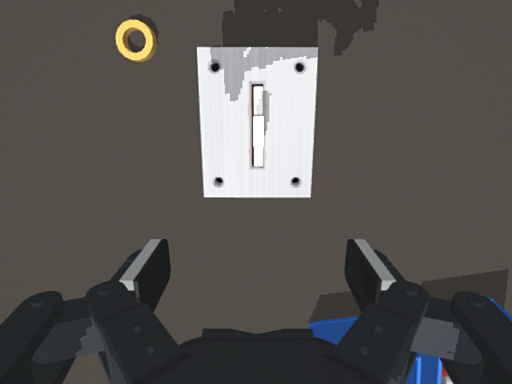

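Picture 8: the blade is in the slot, (258,125), tang top measured at 116.1 = home, yaw equal to the body's. Now the cover.

```bash
python3 -m pendant '[[1,0,0,0,-6.8],[1,0,0,0,-6.8],[1,9,-35,0,0],[1,9,-35,0,0],[1,9,-35,0,0],[1,9,-35,0,0],[1,9,-35,0,0],[1,9,-35,0,0],[1,9,-35,0,0],[1,9,-35,0,0]]' && python3 -m pendant '[[1,0,0,0,0],[1,0,0,0,0],[1,0,0,0,0]]'; cat > holes.py <<'E'
from face import *
def holes(im,w,p,c,yaw,zf,thr_fn,roff=9):
    # refine four hole centroids about predicted pixels, plane z=zf
    K=np.array(p["camera_matrix"]);M=R.from_euler('xyz',p["orientation"],degrees=True).as_matrix()
    H=[]
    for k in range(3):
        a=np.radians(yaw);Rm=np.array([[np.cos(a),-np.sin(a)],[np.sin(a),np.cos(a)]])
        off=np.array([[-36,-50],[-36,50],[36,50],[36,-50]])
        X=np.c_[off@Rm.T+c,np.full(4,zf)]
        C=(X-p["eye"])@M; uv,_=cv2.projectPoints(C,np.zeros(3),np.zeros(3),K,np.array([p["k1"],0,0,0,0.]))
        m=thr_fn(im); uv2=[];ns=[]
        for u,v in uv[:,0]:
            u0,v0=int(round(u)),int(round(v)); y0,x0=max(v0-roff,0),max(u0-roff,0)
            n,lab,st,ce=cv2.connectedComponentsWithStats(m[y0:v0+roff+1,x0:u0+roff+1].astype(np.uint8))
            j=1+np.argmax(st[1:,4]); uv2.append(ce[j]+[x0,y0]);ns.append(st[j,4])
        H=rays(uv2,zf,p)[:,:2]; c=H.mean(0)
        d=H[3]-H[0]+H[2]-H[1]; yx=np.degrees(np.arctan2(d[1],d[0])); d=H[1]-H[0]+H[2]-H[3]; yy=np.degrees(np.arctan2(-d[0],d[1])); yaw=(yx+yy)/2
    print("holes px",np.round(uv2,1).tolist(),ns,"c",np.round(c,2),"yaw",round(yx,2),round(yy,2),"size",[round(float(np.linalg.norm(H[i]-H[j])),1) for i,j in((0,3),(1,2),(0,1),(3,2))],"nadir",np.round(p["eye"],1))
    return c,yaw
E
python3 - <<'E'
from holes import *
import pickle
need(526,15,40,5.3)
z=np.load("w4.npz");holes(z["im"],z["w"],pickle.load(open("p4.pkl","rb")),np.array([488.6,-260]),-8.3,82,lambda i:i.max(2)<120,7)
im,d,w=cloud("wrist");p=optics.camera_params("wrist");np.savez("w5.npz",im=im,w=w)
pickle.dump(p,open("p5.pkl","wb"))
for nm,a,b in[("plate",5,11),("box",38,47)]:
    P=clean(sel(w,(526,15),95,a,b)); print(nm,rect(P),np.round(np.median(P,0),1))
try: holes(im,w,p,np.array([526,15]),5.3,8,lambda i:i.max(2)<90,12)
except Exception as e: print(e)
cv2.imwrite("pics/i.png",im)
E
```

```text
time: 13.85
tool_pos: [527.9, -21.3, 207.7]
tcp_rot: [-180.0, 0.0, 5.4]
ft_force: [0.2, 0.5, 0.3]
finger_gap: 85.7
time: 14.15
tool_pos: [527.9, -24.1, 207.7]
tcp_rot: [180.0, 0.0, 5.3]
ft_force: [-0.8, 0.7, -0.3]
finger_gap: 85.4
t 14.15 pos [527.9 -24.1 207.7] rot [1.7998e+02 2.0000e-02 5.3300e+00] F [-0.8  0.7 -0.3] gap 85.4
shift now [  1.8 -39.2 167.7] turn 0.03 shift after turn [  1.7 -39.2 167.7]
holes px [[218.2, 180.6], [214.9, 66.5], [299.2, 67.0], [295.1, 180.6]] [np.int32(41), np.int32(71), np.int32(58), np.int32(37)] c [ 488.55 -259.95] yaw -8.46 -8.55 size [71.2, 70.7, 98.9, 98.5] nadir [ 492.3 -238.3  350.2]
plate (array([547.3,  16.8]), array([129.7, 143.1]), -84.8, 8133) [525.1  21.9   8.1]
box (array([526.7,  15.2]), array([33.4, 49.7]), 4.6, 756) [527.2  16.6  43. ]
holes px [[227.0, 174.4], [224.1, 85.6], [292.0, 88.5], [287.5, 175.6]] [np.int32(38), np.int32(32), np.int32(21), np.int32(28)] c [524.36  11.38] yaw 3.48 4.78 size [71.3, 73.9, 99.3, 97.7] nadir [520.8  46.6 350.4]
```

View pics/i.png

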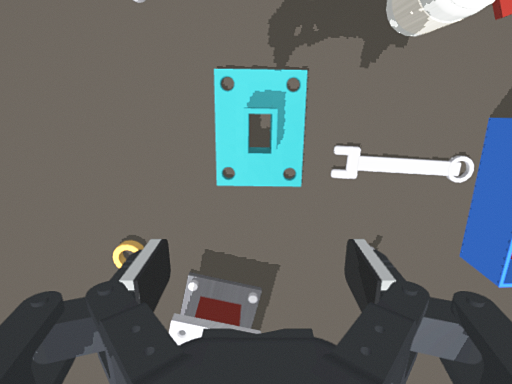

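Picture 9: cover at (261,128), holes at (228,84), (293,84), (229,173), (290,173), open window at (260,132). I refine with the colour mask.

```bash
python3 - <<'E'
from holes import *
import pickle
z=np.load("w5.npz");im=z["im"];w=z["w"];p=pickle.load(open("p5.pkl","rb"))
hsv=cv2.cvtColor(im,cv2.COLOR_BGR2HSV); teal=(abs(hsv[...,0].astype(int)-90)<12)&(hsv[...,1]>100)
holes(im,w,p,np.array([526.5,15]),4.8,6,lambda i:~teal,7)
P=w[teal];P=P[np.hypot(P[:,0]-526,P[:,1]-15)<95]
Q=P[(P[:,2]>5)&(P[:,2]<11)];print("plate",rect(clean(Q)))
Q=P[(P[:,2]>40)];print("box",rect(clean(Q)),np.median(Q[:,2]))
E
```

```text
holes px [[228.3, 172.1], [227.2, 83.2], [292.7, 84.2], [289.0, 172.8]] [np.int32(101), np.int32(137), np.int32(135), np.int32(99)] c [525.94  14.65] yaw 4.53 4.5 size [71.7, 71.5, 99.5, 99.4] nadir [520.8  46.6 350.4]
plate (array([525.9,  14.9]), array([100.3, 129.7]), 5.2, 8065)
box (array([526.7,  15.2]), array([33.4, 49.7]), 4.6, 743) 42.96584692759086
```

```bash
python3 -m pendant '[[1,0.4,-20,20,0.7],[1,1,-19,40,0],[1,0,0,40,0],[1,0,0,40,0],[1,0,0,25,0],[1,0,0,12,0],[1,0,0,0,0],[1,0,0,0,0],[1,0,0,0,0]]'; python3 - <<'E'
from face import *
need(526.2,15,13,4.6)
E
```

```text
time: 15.1
tool_pos: [528.0, 14.7, 33.0]
tcp_rot: [180.0, -0.2, 4.6]
ft_force: [0.3, -0.1, 0.8]
finger_gap: 85.1
t 15.1 pos [528.   14.7  33. ] rot [179.97  -0.2    4.59] F [ 0.3 -0.1  0.8] gap 85.1
shift now [-1.8 -0.4 20. ] turn -0.01 shift after turn [-1.8 -0.4 20. ]
```

```bash
python3 -m pendant '[[1,0,0,10,0],[1,0,0,10,0],[1,0,0,0,0],[1,0,0,0,0],[1,0,0,0,0]]';python3 - <<'E'
from face import *
need(526.2,15,13,4.6)
E
```

```text
time: 15.6
tool_pos: [526.2, 15.2, 10.8]
tcp_rot: [-180.0, 0.0, 4.6]
ft_force: [-0.2, -0.1, 0.1]
finger_gap: 85.5
t 15.6 pos [526.2  15.2  10.8] rot [-1.80e+02  1.00e-02  4.62e+00] F [-0.2 -0.1  0.1] gap 85.5
shift now [-0.   0.2 -2.2] turn 0.02 shift after turn [-0.   0.2 -2.2]
```

```bash
python3 -m pendant '[[1,0,0,-2.2,0],[0,0,0,0,0],[0,0,0,0,0],[0,0,0,0,0],[0,0,0,0,0],[0,0,0,0,0],[0,0,0,0,0],[0,0,0,0,0],[0,0,0,0,0]]' 70 && python3 -m pendant '[[0,0,0,-5,0],[0,0,0,-15,0],[0,0,0,-40,0],[0,0,0,-40,0],[0,0,0,-40,0],[0,0,0,-30,0],[0,0,0,-10,0],[0,0,0,0,0],[0,0,0,0,0],[0,0,0,0,0]]'; python3 - <<'E'
from holes import *
need(488.6,-260.2,191,-8.4)
for n in("wrist","scene"):
    im,d,w=cloud(n); s=r.sense()["tool_pos"]
    hsv=cv2.cvtColor(im,cv2.COLOR_BGR2HSV); teal=(abs(hsv[...,0].astype(int)-90)<12)&(hsv[...,1]>100)
    P=w[teal];P=P[np.hypot(P[:,0]-s[0],P[:,1]-s[1])<100]
    h=np.median(P[:,2]);Q=P[abs(P[:,2]-h)<6]; print(n,len(P),"z",h,rect(clean(Q)))
    A=np.c_[Q[:,:2]-Q[:,:2].mean(0),np.ones(len(Q))];print("tilt deg",np.degrees(np.linalg.lstsq(A,Q[:,2],rcond=None)[0][:2]).round(2))
    cv2.imwrite(f"pics/j_{n}.png",im); np.savez(f"j_{n}.npz",im=im,w=w)
E
```

```text
time: 16.5
tool_pos: [526.7, 15.1, 13.4]
tcp_rot: [180.0, -0.0, 4.6]
ft_force: [1.3, 1.1, 4.5]
finger_gap: 33.6
time: 17.5
tool_pos: [524.6, 15.2, 190.2]
tcp_rot: [-180.0, 0.3, 4.6]
ft_force: [-0.3, -0.3, -4.8]
finger_gap: 33.0
t 17.5 pos [524.6  15.2 190.2] rot [-179.96    0.26    4.61] F [-0.3 -0.3 -4.8] gap 33.0
shift now [-58.  271.6  -0.7] turn 13.01 shift after turn [  4.6 277.7  -0.7]
wrist 30374 z 185.2894173277246 (array([523.7,  15.6]), array([100.7, 128.6]), 4.6, 22459)
tilt deg [-0.3  -0.12]
scene 1541 z 187.14370172112058 (array([525.8,  15.3]), array([102.6, 132.1]), 5.3, 1144)
tilt deg [-0.67 -0.51]
```

View pics/j_wrist.png

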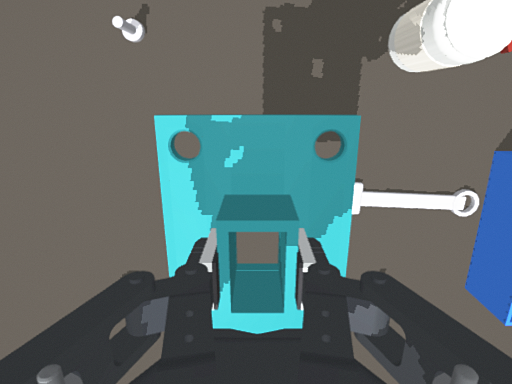

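Picture 10: the cover is gripped by the gland box, (258,270), and level, with holes at (185,145) and (330,145). I carry it over the body.

```bash
python3 -m pendant '[[0,0,10,0,6.5],[0,0,20,0,6.5],[0,0,30,0,0],[0,0,35,0,0],[0,0,35,0,0],[0,0,35,0,0],[0,0,35,0,0],[0,0,35,0,0],[0,0,25,0,0],[0,0,10,0,0]]' && python3 -m pendant '[[0,0,0,0,0],[0,0,0,0,0],[0,0,0,0,0],[0,0,0,0,0],[0,0,0,0,0]]'; python3 - <<'E'
from holes import *
need(488.6,-260.2,110.5,-8.4)
E
```

```text
time: 18.6
tool_pos: [490.2, -254.4, 191.8]
tcp_rot: [-180.0, 0.1, -8.5]
ft_force: [-1.2, 0.1, -4.3]
finger_gap: 32.7
time: 19.1
tool_pos: [491.6, -251.5, 193.1]
tcp_rot: [-180.0, -0.0, -8.3]
ft_force: [-1.5, 0.8, -3.7]
finger_gap: 33.1
t 19.1 pos [ 491.6 -251.5  193.1] rot [-1.80e+02 -1.00e-02 -8.32e+00] F [-1.5  0.8 -3.7] gap 33.1
shift now [-1.7  9.1 82.6] turn 0.08 shift after turn [-1.7  9.1 82.6]
```

```bash
python3 -m pendant '[[0,-1.7,9.1,0,0.1],[0,0,0,15,0],[0,0,0,20,0],[0,0,0,15,0],[0,0,0,0,0],[0,0,0,0,0],[0,0,0,0,0],[0,0,0,0,0]]'; python3 - <<'E'
from holes import *
need(488.6,-260.2,110.5,-8.4)
im,d,w=cloud("wrist"); s=r.sense()["tool_pos"];p=optics.camera_params("wrist")
hsv=cv2.cvtColor(im,cv2.COLOR_BGR2HSV); teal=(abs(hsv[...,0].astype(int)-90)<12)&(hsv[...,1]>100)
P=w[teal];P=P[np.hypot(P[:,0]-s[0],P[:,1]-s[1])<100]
h=np.median(P[:,2]);Q=P[abs(P[:,2]-h)<4]; print("z",h,rect(clean(Q)))
P=sel(w,s[:2],40,112,119); print("tang in window",len(P),np.median(P,0) if len(P) else 0)
cv2.imwrite("pics/k.png",im)
E
```

```text
time: 19.9
tool_pos: [489.1, -261.5, 144.2]
tcp_rot: [180.0, -0.1, -8.5]
ft_force: [0.8, -0.2, -3.4]
finger_gap: 32.9
t 19.9 pos [ 489.1 -261.5  144.2] rot [ 1.7995e+02 -1.1000e-01 -8.4900e+00] F [ 0.8 -0.2 -3.4] gap 32.9
shift now [-0.7 -1.2 33.7] turn -0.09 shift after turn [-0.7 -1.2 33.7]
z 139.20076981698898 (array([ 488.6, -261.3]), array([100.9, 129. ]), -8.5, 22074)
tang in window 88 [ 488.30229107 -270.92187259  116.00918078]
```

View pics/k.png

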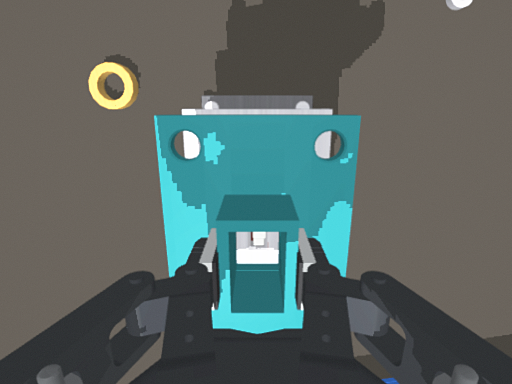

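Picture 11: the tang shows centred in the window at (258,240), the body symmetric under the plate. I lower with a small correction.

```bash
python3 -m pendant '[[0,-0.4,-1.1,4,0],[0,0,0,8,0],[0,0,0,8,0],[0,0,0,8,0],[0,0,0,5.5,0],[0,0,0,0,0],[0,0,0,0,0],[0,0,0,0,0],[0,0,0,0,0],[0,0,0,0,0]]'; python3 - <<'E'
from holes import *
for i in range(2): need(488.6,-260.2,110.5,-8.4)
im,d,w=cloud("wrist"); s=r.sense()["tool_pos"];p=optics.camera_params("wrist")
hsv=cv2.cvtColor(im,cv2.COLOR_BGR2HSV); teal=(abs(hsv[...,0].astype(int)-90)<12)&(hsv[...,1]>100)
P=w[teal];P=P[np.hypot(P[:,0]-s[0],P[:,1]-s[1])<100]
h=np.median(P[:,2]);Q=P[abs(P[:,2]-h)<4]; print("plate top",h,rect(clean(Q)))
A=np.c_[Q[:,:2]-Q[:,:2].mean(0),np.ones(len(Q))];print("tilt",np.degrees(np.linalg.lstsq(A,Q[:,2],rcond=None)[0][:2]).round(2))
ims=[cv2.resize(im[90:330,140:380],(400,400))]
for n in("side","scene"):
    im,d,w=cloud(n);P=w[teal] if 0 else w.reshape(-1,3)
    hsv=cv2.cvtColor(im,cv2.COLOR_BGR2HSV); t=(abs(hsv[...,0].astype(int)-90)<12)&(hsv[...,1]>100)
    P=w[t];P=P[(np.hypot(P[:,0]-489,P[:,1]+260)<95)&(abs(P[:,2]-105)<6)]; print(n,rect(clean(P)),np.median(P[:,2]))
    if n=="side": ims.append(cv2.resize(im[215:345,270:400],(400,400)))
cv2.imwrite("pics/l.png",np.hstack(ims))
E
```

```text
time: 20.95
tool_pos: [488.3, -260.0, 109.9]
tcp_rot: [180.0, -0.0, -8.5]
ft_force: [0.4, -0.7, -4.4]
finger_gap: 33.0
t 20.95 pos [ 488.3 -260.   109.9] rot [ 1.7998e+02 -4.0000e-02 -8.4900e+00] F [ 0.4 -0.7 -4.4] gap 33.0
shift now [ 0.3  0.1 -0.6] turn -0.09 shift after turn [ 0.3  0.1 -0.6]
t 20.95 pos [ 488.3 -260.   109.9] rot [ 1.7998e+02 -4.0000e-02 -8.4900e+00] F [ 0.4 -0.7 -4.4] gap 33.0
shift now [ 0.3  0.1 -0.6] turn -0.09 shift after turn [ 0.3  0.1 -0.6]
plate top 104.92330085340652 (array([ 487.8, -259.7]), array([100.8, 128.6]), -8.5, 22036)
tilt [-0.04 -0.11]
side (array([ 486.9, -259. ]), array([103.2, 131.3]), -8.5, 1490) 102.62146421087505
scene (array([ 487.9, -259.7]), array([102.3, 138. ]), -7.4, 701) 106.27934677293587
```

View pics/l.png

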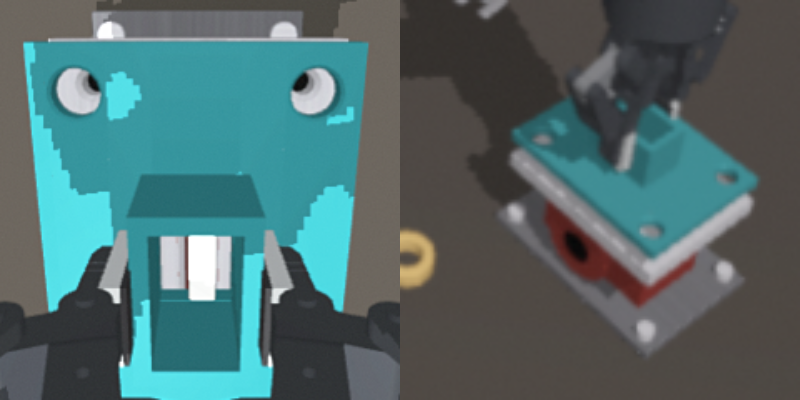

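Picture 12 (last): tang centred in the window, threaded holes seen symmetrically through the bolt holes, a clear even gap in the side view. All three cameras put the cover about 0.9 mm short in x, so I correct that and check the holes numerically.

```bash
python3 -m pendant '[[0,0.9,0,0,0],[0,0,0,0,0],[0,0,0,0,0],[0,0,0,0,0],[0,0,0,0,0],[0,0,0,0,0],[0,0,0,0,0],[0,0,0,0,0],[0,0,0,0,0],[0,0,0,0,0]]'; python3 - <<'E'
from holes import *
need(488.6,-260.2,110.5,-8.4)
p=optics.camera_params("wrist");im,d,w=cloud("wrist");s=r.sense()["tool_pos"]
hsv=cv2.cvtColor(im,cv2.COLOR_BGR2HSV); teal=(abs(hsv[...,0].astype(int)-90)<12)&(hsv[...,1]>100)
P=w[teal];P=P[np.hypot(P[:,0]-s[0],P[:,1]-s[1])<100]
h=np.median(P[:,2]);Q=P[abs(P[:,2]-h)<4]; print("plate top",h,rect(clean(Q)))
a=np.radians(-8.4);Rm=np.array([[np.cos(a),-np.sin(a)],[np.sin(a),np.cos(a)]])
for u,v in((186,145),(329,145)):
    b=(~teal)[v-22:v+23,u-25:u+26].astype(np.uint8);n,l,st,ce=cv2.connectedComponentsWithStats(b);j=l[22,25]
    yy,xx=np.nonzero(l==j); hc=rays([[xx.mean()+u-25,yy.mean()+v-22]],105,p)[0,:2]
    g=im.max(2)[v-22:v+23,u-25:u+26]; yy,xx=np.nonzero((l==j)&(g<70)); tc=rays([[xx.mean()+u-25,yy.mean()+v-22]],80,p)[0,:2] if len(xx) else None
    print("hole",hc.round(1),st[j,4],"local",((hc-[488.6,-260.2])@Rm).round(1),"tap dark",tc, ((tc-[488.6,-260.2])@Rm).round(1) if tc is not None else "",len(xx))
T=sel(w,s[:2],40,112,119);print("tang",len(T),rect(T) if len(T)>5 else "")
E
```

```text
time: 22.1
tool_pos: [489.0, -260.1, 109.5]
tcp_rot: [180.0, -0.0, -8.5]
ft_force: [-0.7, 0.3, -4.3]
finger_gap: 33.2
t 22.1 pos [ 489.  -260.1  109.5] rot [180.    -0.    -8.49] F [-0.7  0.3 -4.3] gap 33.2
shift now [-0.4  0.2 -1. ] turn -0.09 shift after turn [-0.4  0.2 -1. ]
plate top 104.51411805163973 (array([ 488.5, -259.7]), array([101.1, 128.8]), -8.5, 22045)
hole [ 461.4 -205. ] 590 local [-35.   50.7] tap dark [ 460.30459712 -205.66846198] [-36.   49.8] 43
hole [ 530.4 -215.3] 597 local [34.8 50.5] tap dark [ 531.39809125 -216.30994614] [35.9 49.7] 51
tang 1467 (array([ 487.7, -255.6]), array([48.4, 54.1]), -39.3, 1467)
```

```bash
python3 -c "
from bench import hand_in; print(hand_in())"
```

```text
the job is handed in; nothing more can be done
None
```

The blade is home in the valve body's slot and released. The cover is held level about 15 mm above the face, and I handed the job in at about 22 s of the 72 s limit.

- **Blade:** I chose the smaller bare-metal blade, standing in the stand, and lowered it until it touched the slot floor. After release its tang top measured 116.1 mm against 116 expected. Its yaw matched the body's to about 0.2°.
- **Cover position:** The last check put the plate top at 104.5 mm, so the underside is about 14.5 mm above the face. It was level to about 0.1°, measured just before the final 0.9 mm shift. The plate centre was within about 0.5 mm of the body's, and the two visible bolt holes were about 1 to 1.5 mm from their threaded holes.
- **Contact:** The wrist force was only the cover's weight, about 4.4 N, so it was touching neither body nor blade. The tang stood centred in the window.
- **Checks that disagreed or failed:**
  - The cameras differed by 1 to 2 mm in absolute position, so I aligned by the wrist camera.
  - The last automatic reading of the tang was useless because it also picked up parts of the cover, so the tang's place in the window was judged by eye.
  - The two bolt holes under the gripper could not be seen and follow from the plate's position and yaw.
- **Other things on the bench:** I saw no contact with them, but I did not measure their final positions.

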